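# Unstack the cultureware onto the incubator's insert plates

## Task

Stacked dishes do not warm through, so take the two stacks of cultureware apart and lay each piece, lid up, in the pocket of the incubator insert plate made for it (same shape and same colour mark): four-well dish, 60 mm, 50 mm and 35 mm dish and chamber slide. Each must lie flat on the floor of its pocket, let go, and never be tipped over on the way.

Things in the scene. Friction and masses are not known exactly. Their poses are not given: they have to be found in the camera images.
- fourwell: Four-well dish: square, lidded, empty, 66 x 66 x 16 mm, clear with four round wells seen under a pale lid and blue sealing tape around the rim. Rigid, about 35 to 55 g. Origin: centre of its underside; x and y along its sides, z up. Stands on the bench at the bottom of one of the two stacks.
- dish60: 60 mm dish: a round, lidded, empty dish, 60 mm across and 16 mm high, clear with a pale lid top and red sealing tape around the rim (a 24 mm centre ring on the lid). Rigid, lid taped on, 25 to 40 g. Origin: centre of its underside; z up through the lid. Stands on the bench at the bottom of the other stack.
- dish50: 50 mm dish: a round, lidded, empty dish, 50 mm across and 14 mm high, clear with a pale lid top and yellow sealing tape around the rim (a 40 mm ring on the lid). Rigid, lid taped on, 18 to 29 g. Origin: centre of its underside; z up through the lid. Lies loose on the four-well or on the 60 mm dish, the 35 mm dish on top of it.
- dish35: 35 mm dish: a round, lidded, empty dish, 40 mm across and 14 mm high, clear with a pale lid top and green sealing tape around the rim (named for its 35 mm well; the lid measures 40 mm). Rigid, lid taped on, 13 to 21 g. Origin: centre of its underside; z up through the lid. Lies loose on top of the 50 mm dish.
- slide: Chamber slide: a glass slide 76 x 26 x 2 mm carrying eight small chambers (2 x 4) under an orange lid, 58 x 26 mm, 14 mm high in all, about 20 to 32 g. Origin: centre of its underside; x along its length, y across its 26 mm width (grip it there, on the lid), z up. Lies loose on the four-well dish or on the 60 mm dish, whichever does not carry the 50 mm dish.
- plate_fourwell: Insert plate for the four-well dish: a flat square bright aluminium plate, 104 x 104 x 9 mm, fixed, with a square 82 x 82 mm (sides along x and y) dark-floored pocket in the middle, 3 mm deep, and a 44 mm long blue mark at its front edge (its -x side). Origin: centre of its underside, so the pocket floor is 6 mm and the plate's top face 9 mm above it; x and y run along the plate's edges.
- plate60: Insert plate for the 60 mm dish: a flat square bright aluminium plate, 104 x 104 x 9 mm, fixed, with a round 76 mm dark-floored pocket in the middle, 3 mm deep, and a 44 mm long red mark at its front edge (its -x side). Origin: centre of its underside, so the pocket floor is 6 mm and the plate's top face 9 mm above it; x and y run along the plate's edges.
- plate50: Insert plate for the 50 mm dish: a flat square bright aluminium plate, 104 x 104 x 9 mm, fixed, with a round 66 mm dark-floored pocket in the middle, 3 mm deep, and a 44 mm long yellow mark at its front edge (its -x side). Origin: centre of its underside, so the pocket floor is 6 mm and the plate's top face 9 mm above it; x and y run along the plate's edges.
- plate35: Insert plate for the 35 mm dish: a flat square bright aluminium plate, 104 x 104 x 9 mm, fixed, with a round 56 mm dark-floored pocket in the middle, 3 mm deep, and a 44 mm long green mark at its front edge (its -x side). Origin: centre of its underside, so the pocket floor is 6 mm and the plate's top face 9 mm above it; x and y run along the plate's edges.
- plate_slide: Insert plate for the chamber slide: a flat square bright aluminium plate, 104 x 104 x 9 mm, fixed, with an oblong 92 x 42 mm (long side along x) dark-floored pocket in the middle, 3 mm deep, and a 44 mm long orange mark at its front edge (its -x side). Origin: centre of its underside, so the pocket floor is 6 mm and the plate's top face 9 mm above it; x and y run along the plate's edges.

How it is judged:
At the end, for the whole second after the job is handed in: Each of the five pieces lies in its own plate's pocket: its origin within 12 mm sideways of the plate's centre and lower than 8 mm above the plate's underside (pocket floor at 6 mm), level within 0.035 rad and lid up, at rest (under 0.02 m/s) (horizontal distance between fourwell and plate_fourwell below 0.012 m and z of fourwell in the frame of plate_fourwell below 0.008 m and angle between each of fourwell, dish60, dish50, dish35, slide's own z axis and vertical below 0.035 rad and linear speed of each of fourwell, dish60, dish50, dish35, slide below 0.02 m/s and horizontal distance between dish60 and plate60 below 0.012 m and z of dish60 in the frame of plate60 below 0.008 m and horizontal distance between dish50 and plate50 below 0.012 m and z of dish50 in the frame of plate50 below 0.008 m and horizontal distance between dish35 and plate35 below 0.012 m and z of dish35 in the frame of plate35 below 0.008 m and horizontal distance between slide and plate_slide below 0.012 m and z of slide in the frame of plate_slide below 0.008 m); the robot touches nothing.
It fails at once if a piece is tipped over (more than 0.8 rad from level) (angle between any of fourwell, dish60, dish50, dish35, slide's own z axis and vertical above 0.8 rad).
It also fails if it takes over 128 s, if anything falls off the work surface, if the arm or the gripper's body presses on something with over 40 N, if the wrist force passes 120 N, or if a joint passes its speed limit or range.

## Robot

A 6-joint arm with a two-finger parallel gripper is mounted at the origin on the work surface. World frame = base frame: x ahead of the robot, y to its left, z up, the work surface at z = 0. Lengths are in m, angles in rad, forces in N, time in s.
With the tool pointing down it reaches from about 0.425 to 0.95 m from the base axis. Payload 3.5 kg.
Tool frame: the origin (TCP) lies between the finger pads; the fingertips stand 25 mm ahead of it and the grasp point (between the pads) lies 6 mm ahead of it (ctrl.finger_overhang is the distance from the TCP to the fingertips, in m); x points along the fingers, y is the direction in which the jaws open and shut, and the axes are right-handed (so a half turn about x gives the same grasp; the last joint's range is limited). The gripper opens to 85 mm and grips with 20 to 120 N. Pads are 22 mm wide; open, the fingers measure 114 mm over their backs; the gripper's body (76 mm by 85 mm) begins 54 mm behind the grasp point. The pads swing forward as they close: fully open they stand 13 mm farther back than shut.
Start: joints at [1.087, 0.286, 1.577, -0, 1.279, -0.15], TCP at [0.221, 0.638, 0.256] pointing down, gripper open.
Joint ranges: [-2.77, 2.77], [-0.9, 2.22], [0.21, 2.48], [-1.53, 4.67], [0.24, 2.81], [-2.84, 2.84]. Speed limits (rad/s): [2.79, 2.79, 3.14, 3.14, 3.14, 3.14].

## Interface

Orientations are given as a unit quaternion [x, y, z, w].
In Python, from plant import ctrl gives the robot as it stands.
- The arm moves only by the tool play_rows, never from a script. Its argument "targets" is a list of rows, each an object with "delta_pos": the shift along the world's x, y, z normalised to -1 to 1, where 1 is 1000 mm, a list of three; "delta_rot": the turn, a rotation vector about the world's x, y, z normalised to -1 to 1, where 1 is pi rad, a list of three; "claw": the finger opening in mm, from 0 to 85.4. In form: [{"delta_pos": [tx, ty, tz], "delta_rot": [wx, wy, wz], "claw": claw}, ...]. A call has 1 to 20 rows; each row is the pose to reach, as a shift and turn from the pose measured when the call began, turning the shorter way round; what a row does not reach only later rows make up. A row lasts 1/12 s, in which the tool goes at most 41.7 mm and 7.16 degrees, less where a joint would pass 70% of its speed; a pose out of reach is approached as far as the arm can. A call with a number of a shift or a turn outside -1 to 1 is refused whole. A call with a gripper value outside its range is refused whole. The fingers move at their own pace and stop on an object; "newtons" is the grip in N (left out, the last holds). Time passes only in rows, so rows that repeat a pose let the fingers close. It gives the time, the measured TCP pose, the force and the opening at its end, in the units of the state.
- ctrl.get_state(): the state, without advancing time (a new reading comes with each control period).
- ctrl.read_camera(name): name is "side" or "top" or "wrist"; returns the picture (420x560x3 uint8, blue, green, red); there is no depth.
- ctrl.calibration(name): a dict with "fx", "fy", "cx", "cy" (pixels), "camera_from_world" (4x4, takes a point from world to camera coordinates). Camera axes: x right, y down, z forward; pixel columns grow to the right and rows downward; lengths in m; the calibration is good to about 2 mm. A picture is of the moment at which its call begins: read the wrist's pose just before it. calibration takes no time and is no camera call; for the wrist camera it gives the pose at the moment of the call.
- ctrl.sign_off(): hands the job in, once; it reports no verdict.
The state is a dict: "time": time; "qpos": joint angles; "dq": joint speeds; "joint_efforts": joint torques, N m; "eef_pos": TCP position; "tcp_rot": TCP orientation; "contact_force": force on the tool from outside, world axes, zero at the start; "wrist_torque": the same for the moment, N m; "opening": opening from 0.0 (shut) to 1.0 (fully open).
Only numpy, scipy, OpenCV 4.12 (cv2) and the standard library are available. Lean on these libraries where they do the work, as an engineer would, in place of code of your own. Each camera call takes 0.05 s, during which the arm holds its last target. There are 200 camera calls.

## Working session

There is one attempt and no reset: what is moved stays moved. The work goes in short steps, Python scripts to look and compute and a tool call to move; the robot and the scene stay as the last step left them, time stands still between calls to the robot, and variables do not carry over. Pictures are saved under pics/ and viewed, about 12 in all and at most 16, crops included, and the job is handed in when it is done.

Besides the shell and the picture viewer there is one more tool, called after "Emit:" as a command line: name --argument value ..., lists and objects as JSON in quotes. play_rows: Moves the arm, as the interface text tells. Its arguments: {"type":"object","properties":{"targets":{"type":"array"},"newtons":{"type":"number"}},"required":["targets"]}

```bash
ls; mkdir -p pics; python3 - <<'E'
from plant import ctrl
import cv2
print(ctrl.get_state())
for n in("top","side"):
    im=ctrl.read_camera(n);cv2.imwrite(f"pics/{n}0.png",im);c=ctrl.calibration(n);print(n,c)
E
```

```text
pics
{'time': 0.0, 'qpos': array([ 1.08697706e+00,  2.87201733e-01,  1.57820225e+00, -6.35083744e-06,
        1.27862752e+00, -1.49970887e-01]), 'dq': array([-1.80575273e-03,  4.07876242e-04,  6.66712513e-05, -1.66553778e-03,
        2.47433813e-04,  2.18902295e-03]), 'joint_efforts': array([-2.23392303e-04, -4.06006908e+01, -2.92616147e+01, -1.64031567e-04,
        6.00930594e-03,  3.34607904e-06]), 'eef_pos': array([0.22085043, 0.63719732, 0.25490941]), 'tcp_rot': array([ 0.11666512,  0.69754458, -0.11830512,  0.69701127]), 'contact_force': array([ 0.0581387 ,  0.05960188, -0.48726663]), 'wrist_torque': array([ 0.03549348, -0.0468405 , -0.01319974]), 'opening': 0.9984266942594093}
top {'fx': 511.2629254840468, 'fy': 511.2629254840468, 'cx': 287.78188954457806, 'cy': 199.7522987715092, 'camera_from_world': array([[-0.00676888, -0.99983887, -0.01662589,  0.01428114],
       [-0.98415041,  0.00960718, -0.17707532,  0.56835789],
       [ 0.17720651,  0.01516377, -0.98405686,  1.13902212],
       [ 0.        ,  0.        ,  0.        ,  1.        ]])}
side {'fx': 400.70444083169986, 'fy': 400.70444083169986, 'cx': 274.78949412930154, 'cy': 208.74692085161882, 'camera_from_world': array([[ 0.72354697, -0.69008796, -0.01607447, -0.42109406],
       [-0.42523095, -0.42726283, -0.7978879 ,  0.28932485],
       [ 0.54374481,  0.58414474, -0.60259149,  0.78354034],
       [ 0.        ,  0.        ,  0.        ,  1.        ]])}
```

View pics/top0.png

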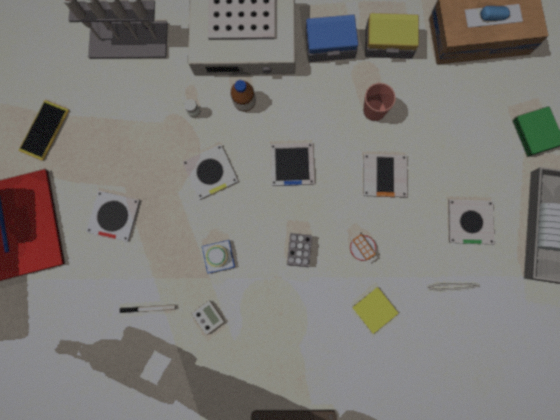

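View pics/side0.png

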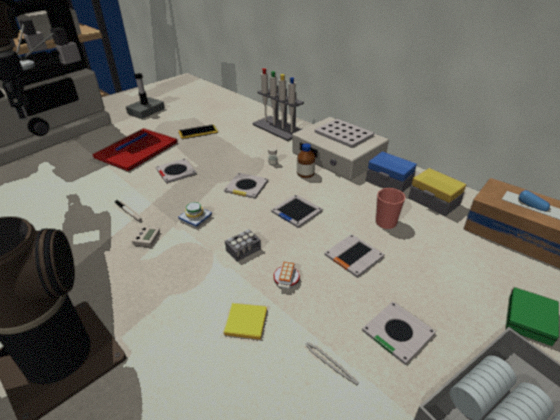

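The top view shows the plates at pixels: 60 (113,215), 50 (210,171), four-well (292,164), slide (385,177) and 35 (471,221). The stacks are at (217,257), which is fourwell+50+35, and (363,247), which is dish60+slide. The side view agrees.

```bash
cat > h.py <<'E'
import numpy as np, cv2
from plant import ctrl
def ray(cal,uv,z):
    uv=np.atleast_2d(np.asarray(uv,float)); T=np.array(cal["camera_from_world"]);R=T[:3,:3];C=-R.T@T[:3,3]
    d=np.c_[(uv[:,0]-cal["cx"])/cal["fx"],(uv[:,1]-cal["cy"])/cal["fy"],np.ones(len(uv))]@R
    return (C+d*((z-C[2])/d[:,2])[:,None])[:,:2]
def proj(cal,p):
    T=np.array(cal["camera_from_world"]);q=T[:3,:3]@np.asarray(p)+T[:3,3]
    return cal["fx"]*q[0]/q[2]+cal["cx"],cal["fy"]*q[1]/q[2]+cal["cy"]
def blob(mask,seed):
    n,l,s,c=cv2.connectedComponentsWithStats(mask.astype(np.uint8))
    i=min(range(1,n),key=lambda i:np.hypot(*(c[i]-seed))+(1e3 if s[i,4]<40 else 0))
    return max(cv2.findContours((l==i).astype(np.uint8),cv2.RETR_EXTERNAL,cv2.CHAIN_APPROX_NONE)[0],key=len)[:,0]
def rect(cal,cnt,z):
    return cv2.minAreaRect((ray(cal,cnt,z)*1000).astype(np.float32))
E
python3 - <<'E'
from h import *
im=cv2.imread("pics/top0.png");c=ctrl.calibration("top");print(ctrl.finger_overhang)
for n,s in dict(p60=(113,215),p50=(210,171),p4=(292,164),pS=(385,177),p35=(471,221)).items():
    b=blob(im.max(2)<70,s);print(n,rect(c,b,.006))
for n,s,z in(("st1",(217,257),.03),("st2",(363,247),.02)): print(n,ray(c,s,z))
cv2.imwrite("pics/crop.png",np.hstack([cv2.resize(im[y-35:y+35,x-35:x+35],(390,390),interpolation=2) for x,y in((217,257),(363,247))]))
w=ctrl.calibration("wrist");print(w["fx"],np.linalg.inv(w["camera_from_world"]).round(3))
E
```

```text
0.025
p60 ((541.8561401367188, 435.1595764160156), (70.45893859863281, 70.57823944091797), 74.73095703125)
p50 ((649.0294799804688, 201.91143798828125), (60.284584045410156, 60.94570541381836), 64.5978012084961)
p4 ((666.6749267578125, -0.6261215209960938), (78.29842376708984, 78.22847747802734), 89.84607696533203)
pS ((637.720458984375, -226.42721557617188), (38.67444610595703, 84.98469543457031), 87.84675598144531)
p35 ((519.6751708984375, -427.2752380371094), (50.33977508544922, 50.481685638427734), 89.46184539794922)
st1 [[0.43844944 0.17557307]]
st2 [[ 0.4597738  -0.16548765]]
293.0897311138577 [[ 0.328  0.896  0.299  0.144]
 [ 0.945 -0.311 -0.105  0.665]
 [-0.002  0.317 -0.948  0.373]
 [ 0.     0.     0.     1.   ]]
```

View pics/crop.png

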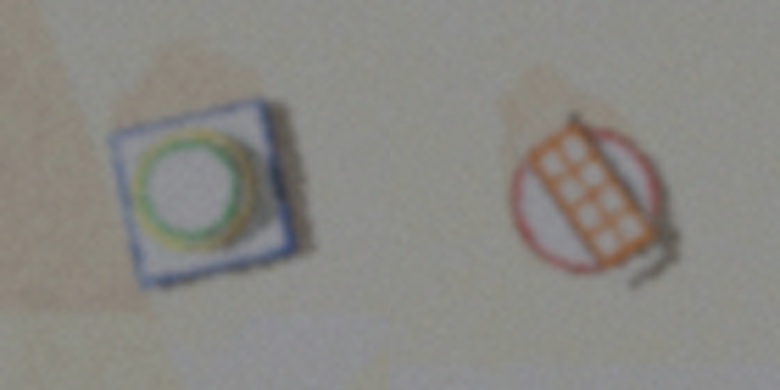

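The crops show stack 1 with the blue-taped square turned about 10° and yellow and green rings on it, near (217,257). Stack 2 shows the orange slide oblique on the red dish, near (363,247). I'll measure both by colour.

```bash
python3 - <<'E'
from h import *
im=cv2.imread("pics/top0.png");c=ctrl.calibration("top")
hsv=cv2.cvtColor(cv2.GaussianBlur(im,(3,3),0),cv2.COLOR_BGR2HSV)
for n,s,z,lo,hi in(("blue",(217,257),.016,100,130),("yel",(216,256),.030,17,35),("green",(216,256),.044,40,85),("or",(363,247),.030,5,16),("red",(363,247),.016,165,182)):
    H=hsv[...,0].astype(int)
    if n=="red": H=np.where(H<5,H+180,H)
    m=(H>=lo)&(H<=hi)&(hsv[...,1]>(40 if n in("green","yel") else 60))
    w=np.zeros_like(m);w[s[1]-22:s[1]+22,s[0]-22:s[0]+22]=1
    p=np.argwhere(m&w)[:,::-1]
    print(n,len(p),rect(c,p,z), cv2.minEnclosingCircle((ray(c,p,z)*1000).astype(np.float32)))
E
```

```text
blue 6 ((423.9176330566406, 138.6283721923828), (11.669757843017578, 2.350876808166504), 0.7012989521026611) ((423.9031982421875, 139.8037109375), 5.83497953414917)
yel 43 ((440.3903503417969, 165.56936645507812), (26.962791442871094, 49.35356903076172), 82.43951416015625) ((441.7643127441406, 176.40048217773438), 24.746999740600586)
green 29 ((440.5497741699219, 180.0860595703125), (40.984806060791016, 35.817665100097656), 23.4333553314209) ((440.66229248046875, 177.08819580078125), 21.583702087402344)
or 169 ((461.67926025390625, -168.2416534423828), (59.88479232788086, 33.84964370727539), 32.98420715332031) ((460.1213073730469, -165.9995880126953), 30.92202377319336)
red 6 ((455.8561706542969, -167.3985137939453), (32.71244430541992, 52.294158935546875), 45.7549934387207) ((457.6612243652344, -165.61915588378906), 29.5302677154541)
```

Emit:
play_rows --targets '[{"delta_pos": [0.219, -0.46, -0.11], "delta_rot": [0, 0, 0.167], "claw": 85}, {"delta_pos": [0.219, -0.46, -0.11], "delta_rot": [0, 0, 0.167], "claw": 85}, {"delta_pos": [0.219, -0.46, -0.11], "delta_rot": [0, 0, 0.167], "claw": 85}, {"delta_pos": [0.219, -0.46, -0.11], "delta_rot": [0, 0, 0.167], "claw": 85}, {"delta_pos": [0.219, -0.46, -0.11], "delta_rot": [0, 0, 0.167], "claw": 85}, {"delta_pos": [0.219, -0.46, -0.11], "delta_rot": [0, 0, 0.167], "claw": 85}, {"delta_pos": [0.219, -0.46, -0.11], "delta_rot": [0, 0, 0.167], "claw": 85}, {"delta_pos": [0.219, -0.46, -0.11], "delta_rot": [0, 0, 0.167], "claw": 85}, {"delta_pos": [0.219, -0.46, -0.11], "delta_rot": [0, 0, 0.167], "claw": 85}, {"delta_pos": [0.219, -0.46, -0.11], "delta_rot": [0, 0, 0.167], "claw": 85}, {"delta_pos": [0.219, -0.46, -0.11], "delta_rot": [0, 0, 0.167], "claw": 85}, {"delta_pos": [0.219, -0.46, -0.11], "delta_rot": [0, 0, 0.167], "claw": 85}, {"delta_pos": [0.219, -0.46, -0.11], "delta_rot": [0, 0, 0.167], "claw": 85}, {"delta_pos": [0.219, -0.46, -0.11], "delta_rot": [0, 0, 0.167], "claw": 85}, {"delta_pos": [0.219, -0.46, -0.11], "delta_rot": [0, 0, 0.167], "claw": 85}, {"delta_pos": [0.219, -0.46, -0.11], "delta_rot": [0, 0, 0.167], "claw": 85}, {"delta_pos": [0.219, -0.46, -0.11], "delta_rot": [0, 0, 0.167], "claw": 85}]' --newtons 25

```text
time: 1.52
eef_pos: [0.4395, 0.1781, 0.1452]
tcp_rot: [-0.069, 0.704, 0.067, 0.704]
contact_force: [0.5, -0.2, 0.7]
opening: 0.996
```

```bash
cat >> h.py <<'E'
from scipy.spatial.transform import Rotation as Ro
def st():
    s=ctrl.get_state();y=Ro.from_quat(s["tcp_rot"]).as_matrix()[:,1]
    print("t %.2f"%s["time"],"tcp",(s["eef_pos"]*1000).round(1),"jaw deg",np.degrees(np.arctan2(y[1],y[0])).round(1),"open",round(s["opening"]*85.4,1),"F",s["contact_force"].round(1))
def shot(n,cam="wrist"):
    c=ctrl.calibration(cam);im=ctrl.read_camera(cam);cv2.imwrite(f"pics/{n}.png",im);return c,im
def ring(c,im,p,z,lo,hi,smin=60,rad=.06):
    "colour pixels within rad of xy p, as points (mm) on plane z"
    hsv=cv2.cvtColor(cv2.GaussianBlur(im,(3,3),0),cv2.COLOR_BGR2HSV);H=hsv[...,0].astype(int)
    if hi>180: H=np.where(H<10,H+180,H)
    m=((H>=lo)&(H<=hi)&(hsv[...,1]>smin)).astype(np.uint8)
    m=cv2.morphologyEx(m,cv2.MORPH_CLOSE,np.ones((3,3)))
    q=ray(c,np.argwhere(m)[:,::-1],z); q=q[np.hypot(*(q-p).T)<rad]
    return (q*1000).astype(np.float32)
E
python3 - <<'E'
from h import *
st();c,im=shot("w1")
for n,z,lo,hi in(("green",.044,40,85),("yel",.030,18,35),("blue",.016,95,130)):
    q=ring(c,im,(.44,.177),z,lo,hi); print(n,len(q)); 
    if len(q)>10: print(cv2.minAreaRect(q),cv2.minEnclosingCircle(q),np.median(q,0))
E
```

```text
t 1.52 tcp [439.5 178.1 145.2] jaw deg 101.0 open 85.1 F [ 0.5 -0.2  0.7]
green 445
((440.5285339355469, 177.3837432861328), (40.629398345947266, 40.01166534423828), 59.445125579833984) ((440.7760009765625, 177.0627899169922), 20.8093204498291) [435.72665 178.21149]
yel 318
((436.1896667480469, 177.51234436035156), (41.36027526855469, 49.862762451171875), 1.4469666481018066) ((440.7966003417969, 177.82139587402344), 25.337818145751953) [425.45148 178.38153]
blue 574
((441.14935302734375, 175.9387969970703), (67.02152252197266, 66.351318359375), 13.084527015686035) ((441.4031066894531, 176.06927490234375), 46.19892501831055) [422.4588  179.38159]
```

View pics/w1.png

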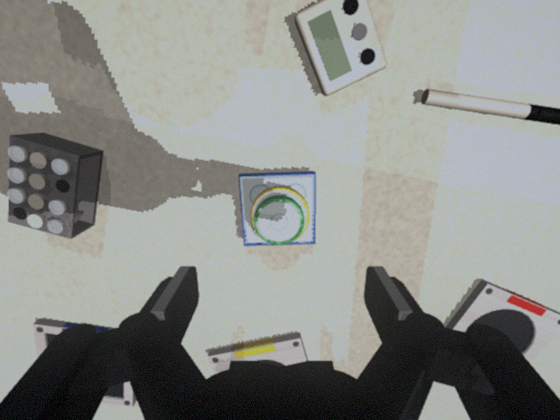

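The wrist view shows the dish35 ring at about (278,218), nearly concentric with dish50, on the blue square spanning (243–315, 172–245). The wrist positions match the top view, so I'll grasp dish35.

Emit:
play_rows --targets '[{"delta_pos": [0.001, -0.001, -0.04], "delta_rot": [0, 0, 0], "claw": 62}, {"delta_pos": [0.001, -0.001, -0.07], "delta_rot": [0, 0, 0], "claw": 62}, {"delta_pos": [0.001, -0.001, -0.087], "delta_rot": [0, 0, 0], "claw": 62}, {"delta_pos": [0.001, -0.001, -0.087], "delta_rot": [0, 0, 0], "claw": 62}, {"delta_pos": [0.001, -0.001, -0.087], "delta_rot": [0, 0, 0], "claw": 62}, {"delta_pos": [0.001, -0.001, -0.087], "delta_rot": [0, 0, 0], "claw": 30}, {"delta_pos": [0.001, -0.001, -0.087], "delta_rot": [0, 0, 0], "claw": 30}, {"delta_pos": [0.001, -0.001, -0.087], "delta_rot": [0, 0, 0], "claw": 30}, {"delta_pos": [0.001, -0.001, -0.087], "delta_rot": [0, 0, 0], "claw": 30}, {"delta_pos": [0.001, -0.001, -0.087], "delta_rot": [0, 0, 0], "claw": 30}, {"delta_pos": [0.001, -0.001, -0.087], "delta_rot": [0, 0, 0], "claw": 30}, {"delta_pos": [0.001, -0.001, -0.087], "delta_rot": [0, 0, 0], "claw": 30}]' --newtons 25

```text
time: 2.57
eef_pos: [0.4421, 0.1779, 0.0604]
tcp_rot: [-0.068, 0.702, 0.068, 0.705]
contact_force: [-1.1, 2.0, 6.9]
opening: 0.452
```

```bash
python3 - <<'E'
from h import *
st();c,im=shot("s1","side");x,y=map(int,proj(c,(.44,.177,.04)));print(x,y)
c2,im2=shot("w2")
cv2.imwrite("pics/g1.png",np.hstack([cv2.resize(im[y-40:y+40,x-40:x+40],(420,420),interpolation=2),cv2.resize(im2[100:310,180:380],(380,420))]))
E
```

```text
t 2.57 tcp [442.1 177.9  60.4] jaw deg 101.0 open 38.6 F [-1.1  2.   6.9]
192 206
```

View pics/g1.png

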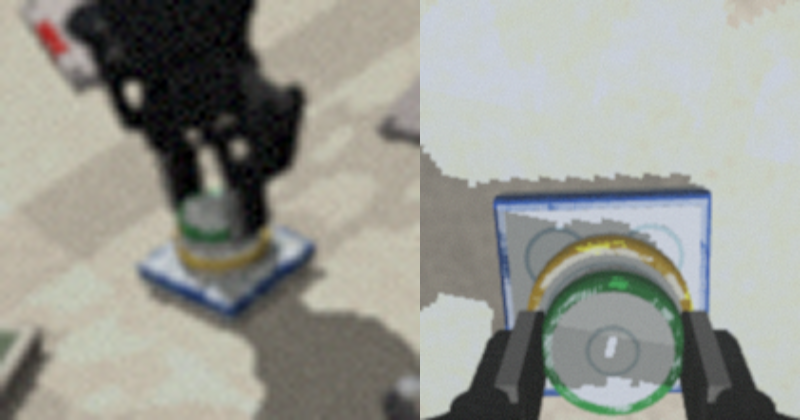

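The pads rest on the dish50 lid: the z force is 6.9 N and the TCP stopped at 60.4 mm, so the tips stand about 30 mm ahead of the TCP at this opening. I'll regrasp about 5 mm higher.

Emit:
play_rows --targets '[{"delta_pos": [0, 0, 0], "delta_rot": [0, 0, 0], "claw": 50}, {"delta_pos": [0, 0, 0.002], "delta_rot": [0, 0, 0], "claw": 50}, {"delta_pos": [-0.001, 0, 0.005], "delta_rot": [0, 0, 0], "claw": 50}, {"delta_pos": [-0.001, 0, 0.005], "delta_rot": [0, 0, 0], "claw": 50}, {"delta_pos": [-0.001, 0, 0.005], "delta_rot": [0, 0, 0], "claw": 30}, {"delta_pos": [-0.001, 0, 0.005], "delta_rot": [0, 0, 0], "claw": 30}, {"delta_pos": [-0.001, 0, 0.005], "delta_rot": [0, 0, 0], "claw": 30}, {"delta_pos": [-0.001, 0, 0.005], "delta_rot": [0, 0, 0], "claw": 30}, {"delta_pos": [-0.001, 0, 0.005], "delta_rot": [0, 0, 0], "claw": 30}, {"delta_pos": [-0.001, 0, 0.005], "delta_rot": [0, 0, 0], "claw": 30}]'

```text
time: 3.5
eef_pos: [0.4412, 0.1778, 0.0658]
tcp_rot: [-0.068, 0.703, 0.068, 0.705]
contact_force: [-1.6, -0.8, 5.2]
opening: 0.44
```

Emit:
play_rows --targets '[{"delta_pos": [0, 0, 0.01], "delta_rot": [0, 0, 0], "claw": 30}, {"delta_pos": [0, 0, 0.04], "delta_rot": [0, 0, 0], "claw": 30}, {"delta_pos": [0, 0, 0.07], "delta_rot": [0, 0, 0], "claw": 30}, {"delta_pos": [0, 0, 0.07], "delta_rot": [0, 0, 0], "claw": 30}]'

```text
time: 3.83
eef_pos: [0.445, 0.1786, 0.142]
tcp_rot: [-0.068, 0.698, 0.068, 0.709]
contact_force: [0.7, 0.7, 0.5]
opening: 0.433
```

```bash
python3 - <<'E'
from h import *
st()
c2,im2=shot("w3")
q=ring(c2,im2,(.44,.177),.03,18,35); print("50",len(q),cv2.minAreaRect(q),cv2.minEnclosingCircle(q))
cv2.imwrite("pics/w3c.png",im2[100:400])
E
```

```text
t 3.83 tcp [445.  178.6 142. ] jaw deg 101.0 open 37.0 F [0.7 0.7 0.5]
50 581 ((439.8472595214844, 177.3688201904297), (47.529117584228516, 49.41166687011719), 13.11276626586914) ((441.30364990234375, 177.67369079589844), 25.670185089111328)
```

View pics/w3c.png

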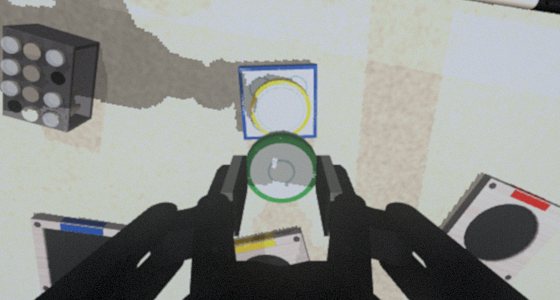

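dish35 is held in the jaws at crop pixel (281,170), and dish50 stayed put on the four-well at (281,106). I'll add a helper that prints the deltas, tilt fix included.

```bash
cat >> h.py <<'E'
def go(x,y,z,jaw):
    "jaw: wanted jaw direction, deg (90=along y); mm"
    s=ctrl.get_state();R=Ro.from_quat(s["tcp_rot"])
    W=Ro.from_euler("z",jaw-90,degrees=True)*Ro.from_euler("y",90,degrees=True)
    print("dpos",((np.array([x,y,z])-s["eef_pos"]*1000)/1000).round(4),"drot",((W*R.inv()).as_rotvec()/np.pi).round(4))
E
python3 -c "
from h import *
st();go(519.7,-427.3,120,90);go(519.7,-427.3,55,90)"
```

```text
t 3.88 tcp [443.7 178.3 139.6] jaw deg 101.0 open 37.1 F [ 0.   0.9 -0. ]
dpos [ 0.076  -0.6056 -0.0196] drot [ 0.0001  0.0038 -0.0613]
dpos [ 0.076  -0.6056 -0.0846] drot [ 0.0001  0.0038 -0.0613]
```

Emit:
play_rows --targets '[{"delta_pos": [0.076, -0.606, -0.02], "delta_rot": [0, 0.004, -0.061], "claw": 30}, {"delta_pos": [0.076, -0.606, -0.02], "delta_rot": [0, 0.004, -0.061], "claw": 30}, {"delta_pos": [0.076, -0.606, -0.02], "delta_rot": [0, 0.004, -0.061], "claw": 30}, {"delta_pos": [0.076, -0.606, -0.02], "delta_rot": [0, 0.004, -0.061], "claw": 30}, {"delta_pos": [0.076, -0.606, -0.02], "delta_rot": [0, 0.004, -0.061], "claw": 30}, {"delta_pos": [0.076, -0.606, -0.02], "delta_rot": [0, 0.004, -0.061], "claw": 30}, {"delta_pos": [0.076, -0.606, -0.02], "delta_rot": [0, 0.004, -0.061], "claw": 30}, {"delta_pos": [0.076, -0.606, -0.02], "delta_rot": [0, 0.004, -0.061], "claw": 30}, {"delta_pos": [0.076, -0.606, -0.02], "delta_rot": [0, 0.004, -0.061], "claw": 30}, {"delta_pos": [0.076, -0.606, -0.02], "delta_rot": [0, 0.004, -0.061], "claw": 30}, {"delta_pos": [0.076, -0.606, -0.02], "delta_rot": [0, 0.004, -0.061], "claw": 30}, {"delta_pos": [0.076, -0.606, -0.02], "delta_rot": [0, 0.004, -0.061], "claw": 30}, {"delta_pos": [0.076, -0.606, -0.02], "delta_rot": [0, 0.004, -0.061], "claw": 30}, {"delta_pos": [0.076, -0.606, -0.02], "delta_rot": [0, 0.004, -0.061], "claw": 30}, {"delta_pos": [0.076, -0.606, -0.02], "delta_rot": [0, 0.004, -0.061], "claw": 30}, {"delta_pos": [0.076, -0.606, -0.02], "delta_rot": [0, 0.004, -0.061], "claw": 30}, {"delta_pos": [0.076, -0.606, -0.04], "delta_rot": [0, 0.004, -0.061], "claw": 30}, {"delta_pos": [0.076, -0.606, -0.06], "delta_rot": [0, 0.004, -0.061], "claw": 30}, {"delta_pos": [0.076, -0.606, -0.065], "delta_rot": [0, 0.004, -0.061], "claw": 30}, {"delta_pos": [0.076, -0.606, -0.065], "delta_rot": [0, 0.004, -0.061], "claw": 30}]'

```text
time: 5.55
eef_pos: [0.518, -0.4251, 0.0708]
tcp_rot: [0.001, 0.709, 0.002, 0.705]
contact_force: [-0.2, -0.4, -1.3]
opening: 0.435
```

```bash
python3 - <<'E'
from h import *
st();c,im=shot("w4")
q=ring(c,im,(.5197,-.4273),.053,40,85,rad=.035); print("35",len(q),cv2.minEnclosingCircle(q))
c2,s=shot("s4","side");x,y=map(int,proj(c2,(.52,-.427,.05)))
x=min(max(x,60),500);y=min(y,360)
cv2.imwrite("pics/g4.png",np.hstack([cv2.resize(s[y-60:y+60,x-60:x+60],(420,420),interpolation=2),im[:,100:480]]))
go(519.7,-427.3,43,90)
E
```

```text
t 5.55 tcp [ 518.  -425.1   70.8] jaw deg 90.1 open 37.1 F [-0.2 -0.4 -1.3]
35 633 ((514.19873046875, -424.0915832519531), 20.403671264648438)
dpos [-0.     -0.0004 -0.0315] drot [-0.0001 -0.0004 -0.0005]
```

View pics/g4.png

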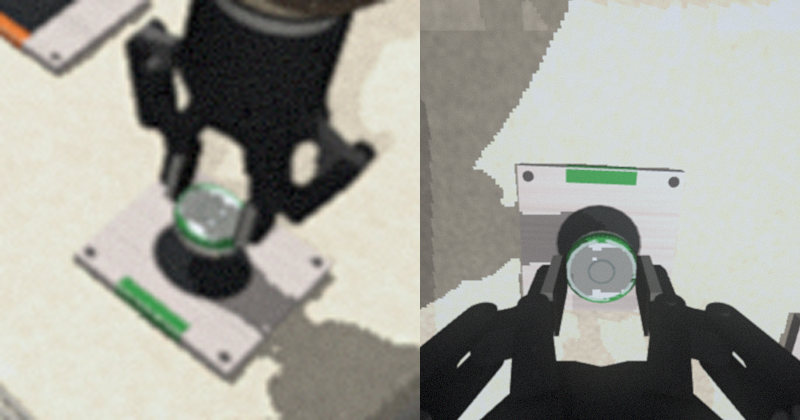

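dish35 hangs level just over the dark pocket of the green-marked plate, at about (600,270) in the composite. Lowering it now.

Emit:
play_rows --targets '[{"delta_pos": [0.001, 0, -0.01], "delta_rot": [0, 0, 0], "claw": 30}, {"delta_pos": [0.001, 0, -0.02], "delta_rot": [0, 0, 0], "claw": 30}, {"delta_pos": [0.001, 0, -0.026], "delta_rot": [0, 0, 0], "claw": 30}, {"delta_pos": [0.001, 0, -0.028], "delta_rot": [0, 0, 0], "claw": 30}, {"delta_pos": [0.001, 0, -0.028], "delta_rot": [0, 0, 0], "claw": 30}, {"delta_pos": [0.001, 0, -0.028], "delta_rot": [0, 0, 0], "claw": 30}, {"delta_pos": [0.001, 0, -0.028], "delta_rot": [0, 0, 0], "claw": 30}]'

```text
time: 6.23
eef_pos: [0.521, -0.4272, 0.0469]
tcp_rot: [-0.001, 0.707, 0.0, 0.707]
contact_force: [-1.2, -0.5, -0.3]
opening: 0.434
```

Emit:
play_rows --targets '[{"delta_pos": [-0.001, 0, -0.002], "delta_rot": [0, 0, 0], "claw": 30}, {"delta_pos": [-0.001, 0, -0.004], "delta_rot": [0, 0, 0], "claw": 30}, {"delta_pos": [-0.001, 0, -0.005], "delta_rot": [0, 0, 0], "claw": 30}, {"delta_pos": [-0.001, 0, -0.005], "delta_rot": [0, 0, 0], "claw": 30}, {"delta_pos": [-0.001, 0, -0.005], "delta_rot": [0, 0, 0], "claw": 30}, {"delta_pos": [-0.001, 0, -0.005], "delta_rot": [0, 0, 0], "claw": 30}]'

```text
time: 6.73
eef_pos: [0.5199, -0.4273, 0.042]
tcp_rot: [-0.001, 0.707, 0.0, 0.707]
contact_force: [-0.0, -0.4, 1.4]
opening: 0.437
```

Emit:
play_rows --targets '[{"delta_pos": [0, 0, 0], "delta_rot": [0, 0, 0], "claw": 60}, {"delta_pos": [0, 0, 0], "delta_rot": [0, 0, 0], "claw": 60}, {"delta_pos": [0, 0, 0], "delta_rot": [0, 0, 0], "claw": 60}, {"delta_pos": [0, 0, 0], "delta_rot": [0, 0, 0], "claw": 60}, {"delta_pos": [0, 0, 0.03], "delta_rot": [0, 0, 0], "claw": 60}, {"delta_pos": [0, 0, 0.06], "delta_rot": [0, 0, 0], "claw": 60}, {"delta_pos": [0, 0, 0.09], "delta_rot": [0, 0, 0], "claw": 60}, {"delta_pos": [0, 0, 0.09], "delta_rot": [0, 0, 0], "claw": 60}, {"delta_pos": [0, 0, 0.09], "delta_rot": [0, 0, 0], "claw": 60}]'

```text
time: 7.48
eef_pos: [0.5212, -0.4286, 0.1353]
tcp_rot: [-0.002, 0.706, -0.001, 0.708]
contact_force: [-0.5, 0.3, -0.3]
opening: 0.7
```

```bash
python3 - <<'E'
from h import *
st();c,im=shot("w5")
q=ring(c,im,(.5197,-.4273),.02,40,85,rad=.035); print("35",len(q),cv2.minEnclosingCircle(q))
go(461,-167,120,124)
E
```

```text
t 7.48 tcp [ 521.2 -428.6  135.3] jaw deg 90.1 open 59.8 F [-0.5  0.3 -0.3]
35 575 ((519.5260009765625, -426.236328125), 21.10801887512207)
dpos [-0.0591  0.2605 -0.0127] drot [0.0004 0.0002 0.1884]
```

dish35 is within about 1 mm of its plate's centre. Next is the slide, with a look from above first.

Emit:
play_rows --targets '[{"delta_pos": [-0.059, 0.26, 0], "delta_rot": [0, 0, 0.188], "claw": 60}, {"delta_pos": [-0.059, 0.26, 0], "delta_rot": [0, 0, 0.188], "claw": 60}, {"delta_pos": [-0.059, 0.26, 0], "delta_rot": [0, 0, 0.188], "claw": 60}, {"delta_pos": [-0.059, 0.26, 0], "delta_rot": [0, 0, 0.188], "claw": 60}, {"delta_pos": [-0.059, 0.26, 0], "delta_rot": [0, 0, 0.188], "claw": 60}, {"delta_pos": [-0.059, 0.26, 0], "delta_rot": [0, 0, 0.188], "claw": 60}, {"delta_pos": [-0.059, 0.26, 0], "delta_rot": [0, 0, 0.188], "claw": 60}, {"delta_pos": [-0.059, 0.26, 0], "delta_rot": [0, 0, 0.188], "claw": 60}, {"delta_pos": [-0.059, 0.26, 0], "delta_rot": [0, 0, 0.188], "claw": 60}, {"delta_pos": [-0.059, 0.26, 0], "delta_rot": [0, 0, 0.188], "claw": 60}, {"delta_pos": [-0.059, 0.26, 0], "delta_rot": [0, 0, 0.188], "claw": 60}, {"delta_pos": [-0.059, 0.26, 0], "delta_rot": [0, 0, 0.188], "claw": 60}]'

```text
time: 8.53
eef_pos: [0.4615, -0.1689, 0.1327]
tcp_rot: [-0.206, 0.676, 0.205, 0.677]
contact_force: [-0.2, -0.2, 0.0]
opening: 0.701
```

```bash
python3 - <<'E'
from h import *
st();c,im=shot("w6")
q=ring(c,im,(.461,-.167),.03,5,17,80,rad=.045); print("slide",len(q),cv2.minAreaRect(q))
q=ring(c,im,(.461,-.167),.016,165,184,80,rad=.045); print("60",len(q),cv2.minEnclosingCircle(q),cv2.minAreaRect(q))
b=cv2.cvtColor(im,cv2.COLOR_BGR2HSV)
cv2.imwrite("pics/w6c.png",im[80:330])
E
```

```text
t 8.53 tcp [ 461.5 -168.9  132.7] jaw deg 123.8 open 59.9 F [-0.2 -0.2  0. ]
slide 1110 ((460.13623046875, -165.52874755859375), (58.04015350341797, 26.384971618652344), 33.962135314941406)
60 324 ((459.95501708984375, -165.39720153808594), 30.26595115661621) ((458.65826416015625, -166.13937377929688), (50.76716613769531, 59.446285247802734), 31.86737060546875)
```

View pics/w6c.png

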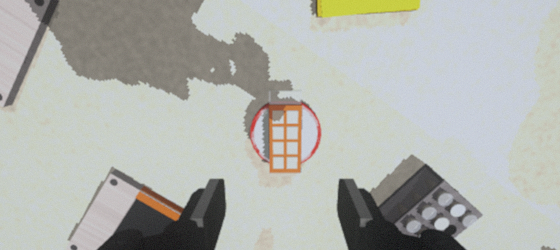

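The wrist view shows the slide lid at crop pixel (285,138) on the red dish, long side across the jaws as wanted. I'll grasp it at (460,-165.5), jaw 124°.

Emit:
play_rows --targets '[{"delta_pos": [-0.001, 0.003, -0.03], "delta_rot": [0, 0, 0], "claw": 45}, {"delta_pos": [-0.001, 0.003, -0.06], "delta_rot": [0, 0, 0], "claw": 45}, {"delta_pos": [-0.001, 0.003, -0.08], "delta_rot": [0, 0, 0], "claw": 45}, {"delta_pos": [-0.001, 0.003, -0.085], "delta_rot": [0, 0, 0], "claw": 45}, {"delta_pos": [-0.001, 0.003, -0.085], "delta_rot": [0, 0, 0], "claw": 45}, {"delta_pos": [-0.001, 0.003, -0.085], "delta_rot": [0, 0, 0], "claw": 40}, {"delta_pos": [-0.001, 0.003, -0.085], "delta_rot": [0, 0, 0], "claw": 30}, {"delta_pos": [-0.001, 0.003, -0.085], "delta_rot": [0, 0, 0], "claw": 15}, {"delta_pos": [-0.001, 0.003, -0.085], "delta_rot": [0, 0, 0], "claw": 15}, {"delta_pos": [-0.001, 0.003, -0.085], "delta_rot": [0, 0, 0], "claw": 15}, {"delta_pos": [-0.001, 0.003, -0.085], "delta_rot": [0, 0, 0], "claw": 15}, {"delta_pos": [-0.001, 0.003, -0.085], "delta_rot": [0, 0, 0], "claw": 15}, {"delta_pos": [-0.001, 0.003, -0.085], "delta_rot": [0, 0, 0], "claw": 15}]'

```text
time: 9.67
eef_pos: [0.4619, -0.1667, 0.0496]
tcp_rot: [-0.207, 0.675, 0.204, 0.678]
contact_force: [-0.9, -1.1, 6.6]
opening: 0.291
```

Emit:
play_rows --targets '[{"delta_pos": [0, 0, 0.01], "delta_rot": [0, 0, 0], "claw": 15}, {"delta_pos": [0, 0, 0.04], "delta_rot": [0, 0, 0], "claw": 15}, {"delta_pos": [0, 0, 0.07], "delta_rot": [0, 0, 0], "claw": 15}, {"delta_pos": [0, 0, 0.07], "delta_rot": [0, 0, 0], "claw": 15}, {"delta_pos": [0, 0, 0.07], "delta_rot": [0, 0, 0], "claw": 15}, {"delta_pos": [0, 0, 0.07], "delta_rot": [0, 0, 0], "claw": 15}]'

```text
time: 10.17
eef_pos: [0.4614, -0.1663, 0.1194]
tcp_rot: [-0.207, 0.676, 0.204, 0.677]
contact_force: [0.0, -0.1, -0.4]
opening: 0.295
```

```bash
python3 - <<'E'
from h import *
st();c,im=shot("w7")
q=ring(c,im,(.461,-.167),.016,165,184,80,rad=.045); print("60",len(q),cv2.minEnclosingCircle(q))
cv2.imwrite("pics/w7c.png",im[80:380])
go(637.7,-226.4,118,88);go(637.7,-226.4,60,88)
E
```

```text
t 10.17 tcp [ 461.4 -166.3  119.4] jaw deg 123.8 open 25.2 F [ 0.  -0.1 -0.4]
60 503 ((459.9424133300781, -165.36595153808594), 30.54683494567871)
dpos [ 0.1767 -0.0603 -0.0006] drot [ 0.0009  0.0005 -0.1992]
dpos [ 0.1767 -0.0603 -0.0586] drot [ 0.0009  0.0005 -0.1992]
```

View pics/w7c.png

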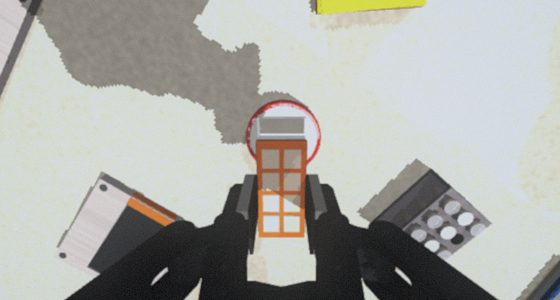

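The slide is firmly held and level, and dish60 has not moved. Next is its plate.

Emit:
play_rows --targets '[{"delta_pos": [0.178, -0.061, 0], "delta_rot": [0.001, 0, -0.199], "claw": 15}, {"delta_pos": [0.178, -0.061, 0], "delta_rot": [0.001, 0, -0.199], "claw": 15}, {"delta_pos": [0.178, -0.061, 0], "delta_rot": [0.001, 0, -0.199], "claw": 15}, {"delta_pos": [0.178, -0.061, 0], "delta_rot": [0.001, 0, -0.199], "claw": 15}, {"delta_pos": [0.178, -0.061, 0], "delta_rot": [0.001, 0, -0.199], "claw": 15}, {"delta_pos": [0.178, -0.061, 0], "delta_rot": [0.001, 0, -0.199], "claw": 15}, {"delta_pos": [0.178, -0.061, 0], "delta_rot": [0.001, 0, -0.199], "claw": 15}, {"delta_pos": [0.178, -0.061, -0.03], "delta_rot": [0.001, 0, -0.199], "claw": 15}, {"delta_pos": [0.178, -0.061, -0.059], "delta_rot": [0.001, 0, -0.199], "claw": 15}, {"delta_pos": [0.178, -0.061, -0.059], "delta_rot": [0.001, 0, -0.199], "claw": 15}, {"delta_pos": [0.178, -0.061, -0.059], "delta_rot": [0.001, 0, -0.199], "claw": 15}, {"delta_pos": [0.178, -0.061, -0.059], "delta_rot": [0.001, 0, -0.199], "claw": 15}]'

```text
time: 11.22
eef_pos: [0.6385, -0.2268, 0.0601]
tcp_rot: [0.012, 0.707, -0.012, 0.707]
contact_force: [-0.6, 0.2, 0.3]
opening: 0.291
```

```bash
python3 - <<'E'
from h import *
st();c,im=shot("w8")
q=ring(c,im,(.6377,-.2264),.04,5,17,80,rad=.04); print("slide",len(q),cv2.minAreaRect(q))
go(639,-227,40,88)
E
```

```text
t 11.22 tcp [ 638.5 -226.8   60.1] jaw deg 88.1 open 24.9 F [-0.6  0.2  0.3]
slide 2693 ((637.4900512695312, -225.995361328125), (26.945058822631836, 58.96957015991211), 88.00181579589844)
dpos [-0.0004  0.0004 -0.0214] drot [ 0.0004  0.0011 -0.0003]
```

Emit:
play_rows --targets '[{"delta_pos": [0, 0, -0.008], "delta_rot": [0, 0.001, 0], "claw": 15}, {"delta_pos": [0, 0, -0.014], "delta_rot": [0, 0.001, 0], "claw": 15}, {"delta_pos": [0, 0, -0.018], "delta_rot": [0, 0.001, 0], "claw": 15}, {"delta_pos": [0, 0, -0.02], "delta_rot": [0, 0.001, 0], "claw": 15}, {"delta_pos": [0, 0, -0.021], "delta_rot": [0, 0.001, 0], "claw": 15}, {"delta_pos": [0, 0, -0.021], "delta_rot": [0, 0.001, 0], "claw": 15}, {"delta_pos": [0, 0, -0.021], "delta_rot": [0, 0.001, 0], "claw": 15}, {"delta_pos": [0, 0, -0.021], "delta_rot": [0, 0.001, 0], "claw": 15}]'

```text
time: 11.93
eef_pos: [0.6396, -0.2274, 0.0406]
tcp_rot: [0.011, 0.707, -0.013, 0.707]
contact_force: [0.3, 0.0, -0.6]
opening: 0.289
```

Emit:
play_rows --targets '[{"delta_pos": [-0.001, 0, -0.002], "delta_rot": [0, 0, 0], "claw": 15}, {"delta_pos": [-0.001, 0, -0.002], "delta_rot": [0, 0, 0], "claw": 15}, {"delta_pos": [-0.001, 0, -0.002], "delta_rot": [0, 0, 0], "claw": 15}, {"delta_pos": [-0.001, 0, -0.002], "delta_rot": [0, 0, 0], "claw": 15}]'

```text
time: 12.27
eef_pos: [0.6393, -0.2277, 0.0397]
tcp_rot: [0.011, 0.706, -0.013, 0.708]
contact_force: [0.0, 1.4, 4.8]
opening: 0.292
```

Emit:
play_rows --targets '[{"delta_pos": [0, 0, 0], "delta_rot": [0, 0, 0], "claw": 45}, {"delta_pos": [0, 0, 0], "delta_rot": [0, 0, 0], "claw": 45}, {"delta_pos": [0, 0, 0], "delta_rot": [0, 0, 0], "claw": 45}, {"delta_pos": [0, 0, 0], "delta_rot": [0, 0, 0], "claw": 45}, {"delta_pos": [0, 0, 0.03], "delta_rot": [0, 0, 0], "claw": 45}, {"delta_pos": [0, 0, 0.06], "delta_rot": [0, 0, 0], "claw": 60}, {"delta_pos": [0, 0, 0.09], "delta_rot": [0, 0, 0], "claw": 75}, {"delta_pos": [0, 0, 0.09], "delta_rot": [0, 0, 0], "claw": 75}, {"delta_pos": [0, 0, 0.09], "delta_rot": [0, 0, 0], "claw": 75}]'

```text
time: 13.02
eef_pos: [0.6407, -0.2285, 0.1325]
tcp_rot: [0.01, 0.704, -0.014, 0.71]
contact_force: [-0.1, 0.5, -0.0]
opening: 0.873
```

```bash
python3 - <<'E'
from h import *
st();c,im=shot("w9")
q=ring(c,im,(.6377,-.2264),.02,5,17,80,rad=.04); print("slide",len(q),cv2.minAreaRect(q))
cv2.imwrite("pics/w9c.png",im[80:330])
go(440.5,177.5,120,103)
E
```

```text
t 13.02 tcp [ 640.7 -228.5  132.5] jaw deg 88.1 open 74.6 F [-0.1  0.5 -0. ]
slide 1127 ((638.3079223632812, -226.70545959472656), (27.092578887939453, 57.85000991821289), 88.12543487548828)
dpos [-0.1989  0.4052 -0.01  ] drot [0.0007 0.0011 0.0831]
```

View pics/w9c.png

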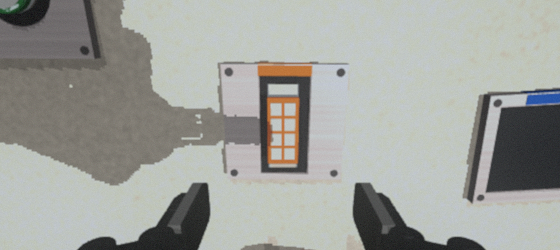

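The slide lies in its pocket at crop pixel (283,130), inside the dark recess, and measures within 1 mm of the centre. Next is dish60.

```bash
python3 -c "
from h import *
go(460,-165.4,100,90);go(460,-165.4,27.5,90)"
```

```text
dpos [-0.1794  0.0623 -0.03  ] drot [0.0008 0.001  0.0108]
dpos [-0.1794  0.0623 -0.1025] drot [0.0008 0.001  0.0108]
```

Emit:
play_rows --targets '[{"delta_pos": [-0.179, 0.062, -0.01], "delta_rot": [0.001, 0.001, 0.011], "claw": 80}, {"delta_pos": [-0.179, 0.062, -0.01], "delta_rot": [0.001, 0.001, 0.011], "claw": 80}, {"delta_pos": [-0.179, 0.062, -0.01], "delta_rot": [0.001, 0.001, 0.011], "claw": 80}, {"delta_pos": [-0.179, 0.062, -0.01], "delta_rot": [0.001, 0.001, 0.011], "claw": 80}, {"delta_pos": [-0.179, 0.062, -0.01], "delta_rot": [0.001, 0.001, 0.011], "claw": 80}, {"delta_pos": [-0.179, 0.062, -0.01], "delta_rot": [0.001, 0.001, 0.011], "claw": 80}, {"delta_pos": [-0.179, 0.062, -0.03], "delta_rot": [0.001, 0.001, 0.011], "claw": 80}, {"delta_pos": [-0.179, 0.062, -0.06], "delta_rot": [0.001, 0.001, 0.011], "claw": 80}, {"delta_pos": [-0.179, 0.062, -0.09], "delta_rot": [0.001, 0.001, 0.011], "claw": 80}, {"delta_pos": [-0.179, 0.062, -0.102], "delta_rot": [0.001, 0.001, 0.011], "claw": 80}, {"delta_pos": [-0.179, 0.062, -0.102], "delta_rot": [0.001, 0.001, 0.011], "claw": 80}, {"delta_pos": [-0.179, 0.062, -0.102], "delta_rot": [0.001, 0.001, 0.011], "claw": 80}]'

```text
time: 14.07
eef_pos: [0.4596, -0.1653, 0.0265]
tcp_rot: [0.001, 0.708, 0.001, 0.706]
contact_force: [0.0, -0.1, 0.2]
opening: 0.938
```

Emit:
play_rows --targets '[{"delta_pos": [0, 0, 0], "delta_rot": [0, 0, 0], "claw": 70}, {"delta_pos": [0, 0, 0], "delta_rot": [0, 0, 0], "claw": 60}, {"delta_pos": [0, 0, 0], "delta_rot": [0, 0, 0], "claw": 50}, {"delta_pos": [0, 0, 0], "delta_rot": [0, 0, 0], "claw": 50}, {"delta_pos": [0, 0, 0], "delta_rot": [0, 0, 0], "claw": 50}, {"delta_pos": [0, 0, 0], "delta_rot": [0, 0, 0], "claw": 50}, {"delta_pos": [0, 0, 0], "delta_rot": [0, 0, 0], "claw": 50}]'

```text
time: 14.65
eef_pos: [0.4607, -0.1659, 0.0277]
tcp_rot: [0.0, 0.707, 0.001, 0.707]
contact_force: [0.2, -0.4, 5.5]
opening: 0.689
```

Emit:
play_rows --targets '[{"delta_pos": [0, 0, 0.01], "delta_rot": [0, 0, 0], "claw": 50}, {"delta_pos": [0, 0, 0.04], "delta_rot": [0, 0, 0], "claw": 50}, {"delta_pos": [0, 0, 0.08], "delta_rot": [0, 0, 0], "claw": 50}, {"delta_pos": [0, 0, 0.1], "delta_rot": [0, 0, 0], "claw": 50}, {"delta_pos": [0, 0, 0.1], "delta_rot": [0, 0, 0], "claw": 50}, {"delta_pos": [0, 0, 0.1], "delta_rot": [0, 0, 0], "claw": 50}]'

```text
time: 15.15
eef_pos: [0.4612, -0.1662, 0.1293]
tcp_rot: [-0.0, 0.706, -0.0, 0.708]
contact_force: [-0.2, 0.6, -0.9]
opening: 0.688
```

```bash
python3 - <<'E'
from h import *
st();c,im=shot("w10")
q=ring(c,im,(.46,-.165),.115,165,184,80,rad=.05); print("60",len(q),cv2.minEnclosingCircle(q))
cv2.imwrite("pics/w10c.png",im[80:400])
go(541.9,435.2,128,90);go(541.9,435.2,50,90)
E
```

```text
t 15.15 tcp [ 461.2 -166.2  129.3] jaw deg 90.0 open 58.7 F [-0.2  0.6 -0.9]
60 1045 ((461.8190002441406, -166.0120086669922), 31.896114349365234)
dpos [8.170e-02 6.008e-01 4.000e-04] drot [-0.0004 -0.0003 -0.0001]
dpos [ 0.0817  0.6008 -0.0776] drot [-0.0004 -0.0003 -0.0001]
```

View pics/w10c.png

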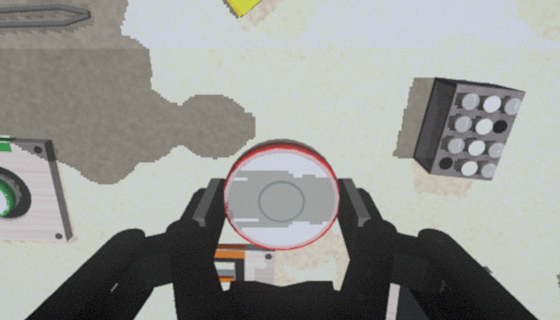

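dish60 is held level and centred at crop pixel (281,200). On to its plate.

Emit:
play_rows --targets '[{"delta_pos": [0.082, 0.601, 0], "delta_rot": [0, 0, 0], "claw": 50}, {"delta_pos": [0.082, 0.601, 0], "delta_rot": [0, 0, 0], "claw": 50}, {"delta_pos": [0.082, 0.601, 0], "delta_rot": [0, 0, 0], "claw": 50}, {"delta_pos": [0.082, 0.601, 0], "delta_rot": [0, 0, 0], "claw": 50}, {"delta_pos": [0.082, 0.601, 0], "delta_rot": [0, 0, 0], "claw": 50}, {"delta_pos": [0.082, 0.601, 0], "delta_rot": [0, 0, 0], "claw": 50}, {"delta_pos": [0.082, 0.601, 0], "delta_rot": [0, 0, 0], "claw": 50}, {"delta_pos": [0.082, 0.601, 0], "delta_rot": [0, 0, 0], "claw": 50}, {"delta_pos": [0.082, 0.601, 0], "delta_rot": [0, 0, 0], "claw": 50}, {"delta_pos": [0.082, 0.601, 0], "delta_rot": [0, 0, 0], "claw": 50}, {"delta_pos": [0.082, 0.601, 0], "delta_rot": [0, 0, 0], "claw": 50}, {"delta_pos": [0.082, 0.601, 0], "delta_rot": [0, 0, 0], "claw": 50}, {"delta_pos": [0.082, 0.601, 0], "delta_rot": [0, 0, 0], "claw": 50}, {"delta_pos": [0.082, 0.601, 0], "delta_rot": [0, 0, 0], "claw": 50}, {"delta_pos": [0.082, 0.601, 0], "delta_rot": [0, 0, 0], "claw": 50}, {"delta_pos": [0.082, 0.601, -0.03], "delta_rot": [0, 0, 0], "claw": 50}, {"delta_pos": [0.082, 0.601, -0.06], "delta_rot": [0, 0, 0], "claw": 50}, {"delta_pos": [0.082, 0.601, -0.078], "delta_rot": [0, 0, 0], "claw": 50}, {"delta_pos": [0.082, 0.601, -0.078], "delta_rot": [0, 0, 0], "claw": 50}, {"delta_pos": [0.082, 0.601, -0.078], "delta_rot": [0, 0, 0], "claw": 50}]'

```text
time: 16.87
eef_pos: [0.5399, 0.4341, 0.0455]
tcp_rot: [-0.001, 0.71, -0.001, 0.704]
contact_force: [0.3, 0.7, 0.0]
opening: 0.691
```

```bash
python3 - <<'E'
from h import *
st();c,im=shot("w11")
q=ring(c,im,(.5419,.4352),.038,165,184,80,rad=.04); print("60",len(q),cv2.minEnclosingCircle(q))
go(541.9,435.2,34.7,90)
E
```

```text
t 16.87 tcp [539.9 434.1  45.5] jaw deg 90.0 open 59.0 F [0.3 0.7 0. ]
60 1083 ((535.9724731445312, 434.9206848144531), 29.933670043945312)
dpos [ 0.0004  0.0003 -0.0134] drot [ 0.     -0.0011 -0.0001]
```

Emit:
play_rows --targets '[{"delta_pos": [0.001, 0, -0.005], "delta_rot": [0, -0.001, 0], "claw": 50}, {"delta_pos": [0.001, 0, -0.009], "delta_rot": [0, -0.001, 0], "claw": 50}, {"delta_pos": [0.001, 0, -0.012], "delta_rot": [0, -0.001, 0], "claw": 50}, {"delta_pos": [0.001, 0, -0.013], "delta_rot": [0, -0.001, 0], "claw": 50}, {"delta_pos": [0.001, 0, -0.014], "delta_rot": [0, -0.001, 0], "claw": 50}, {"delta_pos": [0.001, 0, -0.014], "delta_rot": [0, -0.001, 0], "claw": 50}, {"delta_pos": [0.001, 0, -0.014], "delta_rot": [0, -0.001, 0], "claw": 50}, {"delta_pos": [0.001, 0, -0.014], "delta_rot": [0, -0.001, 0], "claw": 50}]'

```text
time: 17.58
eef_pos: [0.5426, 0.435, 0.0344]
tcp_rot: [-0.0, 0.707, 0.0, 0.707]
contact_force: [-0.9, 0.5, -0.7]
opening: 0.683
```

Emit:
play_rows --targets '[{"delta_pos": [0, 0, -0.001], "delta_rot": [0, 0, 0], "claw": 50}, {"delta_pos": [0, 0, -0.002], "delta_rot": [0, 0, 0], "claw": 50}, {"delta_pos": [0, 0, -0.002], "delta_rot": [0, 0, 0], "claw": 50}, {"delta_pos": [0, 0, -0.002], "delta_rot": [0, 0, 0], "claw": 50}]'

```text
time: 17.92
eef_pos: [0.5429, 0.4352, 0.0338]
tcp_rot: [-0.0, 0.707, 0.0, 0.707]
contact_force: [-1.5, -1.8, 6.4]
opening: 0.685
```

Emit:
play_rows --targets '[{"delta_pos": [0, 0, 0], "delta_rot": [0, 0, 0], "claw": 80}, {"delta_pos": [0, 0, 0], "delta_rot": [0, 0, 0], "claw": 80}, {"delta_pos": [0, 0, 0], "delta_rot": [0, 0, 0], "claw": 80}, {"delta_pos": [0, 0, 0], "delta_rot": [0, 0, 0], "claw": 80}, {"delta_pos": [0, 0, 0.03], "delta_rot": [0, 0, 0], "claw": 80}, {"delta_pos": [0, 0, 0.06], "delta_rot": [0, 0, 0], "claw": 80}, {"delta_pos": [0, 0, 0.09], "delta_rot": [0, 0, 0], "claw": 80}, {"delta_pos": [0, 0, 0.09], "delta_rot": [0, 0, 0], "claw": 80}, {"delta_pos": [0, 0, 0.09], "delta_rot": [0, 0, 0], "claw": 80}]'

```text
time: 18.67
eef_pos: [0.5444, 0.4361, 0.1269]
tcp_rot: [0.001, 0.705, 0.001, 0.709]
contact_force: [-0.2, 0.5, -0.3]
opening: 0.936
```

```bash
python3 - <<'E'
from h import *
st();c,im=shot("w12")
q=ring(c,im,(.5419,.4352),.022,165,184,80,rad=.04); print("60",len(q),cv2.minEnclosingCircle(q))
go(440.7,177.5,120,103);go(440.7,177.5,44,103)
E
```

```text
t 18.67 tcp [544.4 436.1 126.9] jaw deg 90.0 open 79.9 F [-0.2  0.5 -0.3]
60 781 ((542.4046020507812, 435.91912841796875), 30.948251724243164)
dpos [-0.1024 -0.2578 -0.0043] drot [-0.0003  0.0004  0.0721]
dpos [-0.1024 -0.2578 -0.0803] drot [-0.0003  0.0004  0.0721]
```

dish60 is within 1 mm. Next is dish50.

Emit:
play_rows --targets '[{"delta_pos": [-0.102, -0.258, 0], "delta_rot": [0, 0, 0.072], "claw": 70}, {"delta_pos": [-0.102, -0.258, 0], "delta_rot": [0, 0, 0.072], "claw": 70}, {"delta_pos": [-0.102, -0.258, 0], "delta_rot": [0, 0, 0.072], "claw": 70}, {"delta_pos": [-0.102, -0.258, 0], "delta_rot": [0, 0, 0.072], "claw": 70}, {"delta_pos": [-0.102, -0.258, 0], "delta_rot": [0, 0, 0.072], "claw": 70}, {"delta_pos": [-0.102, -0.258, 0], "delta_rot": [0, 0, 0.072], "claw": 70}, {"delta_pos": [-0.102, -0.258, 0], "delta_rot": [0, 0, 0.072], "claw": 70}, {"delta_pos": [-0.102, -0.258, 0], "delta_rot": [0, 0, 0.072], "claw": 70}, {"delta_pos": [-0.102, -0.258, 0], "delta_rot": [0, 0, 0.072], "claw": 70}, {"delta_pos": [-0.102, -0.258, -0.03], "delta_rot": [0, 0, 0.072], "claw": 70}, {"delta_pos": [-0.102, -0.258, -0.06], "delta_rot": [0, 0, 0.072], "claw": 70}, {"delta_pos": [-0.102, -0.258, -0.078], "delta_rot": [0, 0, 0.072], "claw": 70}, {"delta_pos": [-0.102, -0.258, -0.078], "delta_rot": [0, 0, 0.072], "claw": 70}, {"delta_pos": [-0.102, -0.258, -0.078], "delta_rot": [0, 0, 0.072], "claw": 70}]'

```text
time: 19.88
eef_pos: [0.4401, 0.1779, 0.0448]
tcp_rot: [-0.08, 0.703, 0.081, 0.702]
contact_force: [1.2, 0.1, 0.5]
opening: 0.823
```

Emit:
play_rows --targets '[{"delta_pos": [0, 0, 0], "delta_rot": [0, 0, 0], "claw": 60}, {"delta_pos": [0, 0, 0], "delta_rot": [0, 0, 0], "claw": 50}, {"delta_pos": [0, 0, 0], "delta_rot": [0, 0, 0], "claw": 40}, {"delta_pos": [0, 0, 0], "delta_rot": [0, 0, 0], "claw": 40}, {"delta_pos": [0, 0, 0], "delta_rot": [0, 0, 0], "claw": 40}, {"delta_pos": [0, 0, 0], "delta_rot": [0, 0, 0], "claw": 40}, {"delta_pos": [0, 0, 0], "delta_rot": [0, 0, 0], "claw": 40}]'

```text
time: 20.47
eef_pos: [0.4415, 0.1784, 0.0463]
tcp_rot: [-0.08, 0.702, 0.081, 0.703]
contact_force: [0.1, 1.7, 6.6]
opening: 0.565
```

Gripped at 48 mm. Lift.

Emit:
play_rows --targets '[{"delta_pos": [0, 0, 0.01], "delta_rot": [0, 0, 0], "claw": 40}, {"delta_pos": [0, 0, 0.04], "delta_rot": [0, 0, 0], "claw": 40}, {"delta_pos": [0, 0, 0.08], "delta_rot": [0, 0, 0], "claw": 40}, {"delta_pos": [0, 0, 0.08], "delta_rot": [0, 0, 0], "claw": 40}, {"delta_pos": [0, 0, 0.08], "delta_rot": [0, 0, 0], "claw": 40}, {"delta_pos": [0, 0, 0.08], "delta_rot": [0, 0, 0], "claw": 40}]'

```text
time: 20.97
eef_pos: [0.4411, 0.1782, 0.1264]
tcp_rot: [-0.08, 0.702, 0.081, 0.703]
contact_force: [-0.6, -0.2, -1.0]
opening: 0.564
```

```bash
python3 - <<'E'
from h import *
st();c,im=shot("w13")
q=ring(c,im,(.441,.176),.110,18,35,80,rad=.05); print("50",len(q),cv2.minEnclosingCircle(q))
q=ring(c,im,(.441,.176),.016,95,130); print("4w",len(q),cv2.minAreaRect(q))
cv2.imwrite("pics/w13c.png",im[80:400])
go(649,202,125,90);go(649,202,55,90)
E
```

```text
t 20.97 tcp [441.1 178.2 126.4] jaw deg 103.0 open 48.2 F [-0.6 -0.2 -1. ]
50 805 ((452.4336853027344, 179.17352294921875), 38.290077209472656)
4w 504 ((439.38580322265625, 175.66769409179688), (63.447166442871094, 66.31092834472656), 12.972115516662598)
dpos [ 0.2086  0.0239 -0.0004] drot [-0.0004 -0.0005 -0.0724]
dpos [ 0.2086  0.0239 -0.0704] drot [-0.0004 -0.0005 -0.0724]
```

View pics/w13c.png

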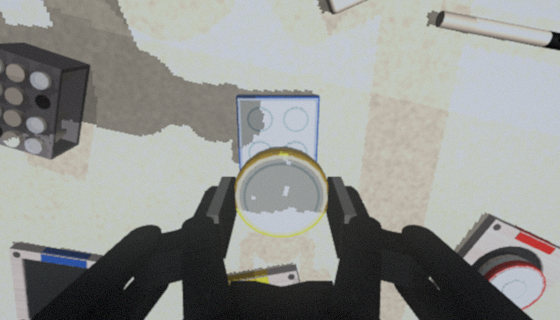

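dish50 is held level at crop pixel (281,192), and the four-well is unmoved. On to the yellow-marked plate.

Emit:
play_rows --targets '[{"delta_pos": [0.208, 0.024, 0], "delta_rot": [0, 0, -0.072], "claw": 40}, {"delta_pos": [0.208, 0.024, 0], "delta_rot": [0, 0, -0.072], "claw": 40}, {"delta_pos": [0.208, 0.024, 0], "delta_rot": [0, 0, -0.072], "claw": 40}, {"delta_pos": [0.208, 0.024, 0], "delta_rot": [0, 0, -0.072], "claw": 40}, {"delta_pos": [0.208, 0.024, 0], "delta_rot": [0, 0, -0.072], "claw": 40}, {"delta_pos": [0.208, 0.024, 0], "delta_rot": [0, 0, -0.072], "claw": 40}, {"delta_pos": [0.208, 0.024, -0.03], "delta_rot": [0, 0, -0.072], "claw": 40}, {"delta_pos": [0.208, 0.024, -0.06], "delta_rot": [0, 0, -0.072], "claw": 40}, {"delta_pos": [0.208, 0.024, -0.076], "delta_rot": [0, 0, -0.072], "claw": 40}, {"delta_pos": [0.208, 0.024, -0.076], "delta_rot": [0, 0, -0.072], "claw": 40}, {"delta_pos": [0.208, 0.024, -0.076], "delta_rot": [0, 0, -0.072], "claw": 40}, {"delta_pos": [0.208, 0.024, -0.076], "delta_rot": [0, 0, -0.072], "claw": 40}]'

```text
time: 22.02
eef_pos: [0.649, 0.2022, 0.0505]
tcp_rot: [0.0, 0.707, 0.001, 0.707]
contact_force: [0.4, 0.3, 0.2]
opening: 0.561
```

```bash
python3 - <<'E'
from h import *
st();c,im=shot("w14")
q=ring(c,im,(.649,.202),.034,18,35,80,rad=.03); print("50",len(q),cv2.minEnclosingCircle(q))
go(649,202,36.3,90)
E
```

```text
t 22.02 tcp [649.  202.2  50.5] jaw deg 90.1 open 47.9 F [0.4 0.3 0.2]
50 872 ((647.9951782226562, 203.10690307617188), 26.213909149169922)
dpos [-0.0006 -0.0003 -0.0152] drot [-0.0007  0.0006 -0.0004]
```

Emit:
play_rows --targets '[{"delta_pos": [0, -0.001, -0.006], "delta_rot": [0, 0.001, 0], "claw": 40}, {"delta_pos": [0, -0.001, -0.011], "delta_rot": [0, 0.001, 0], "claw": 40}, {"delta_pos": [0, -0.001, -0.013], "delta_rot": [0, 0.001, 0], "claw": 40}, {"delta_pos": [0, -0.001, -0.015], "delta_rot": [0, 0.001, 0], "claw": 40}, {"delta_pos": [0, -0.001, -0.016], "delta_rot": [0, 0.001, 0], "claw": 40}, {"delta_pos": [0, -0.001, -0.016], "delta_rot": [0, 0.001, 0], "claw": 40}, {"delta_pos": [0, -0.001, -0.016], "delta_rot": [0, 0.001, 0], "claw": 40}]'

```text
time: 22.65
eef_pos: [0.6496, 0.2013, 0.0364]
tcp_rot: [0.0, 0.708, 0.001, 0.706]
contact_force: [-1.7, -1.2, 4.6]
opening: 0.566
```

Emit:
play_rows --targets '[{"delta_pos": [0, 0, 0], "delta_rot": [0, 0, 0], "claw": 75}, {"delta_pos": [0, 0, 0], "delta_rot": [0, 0, 0], "claw": 75}, {"delta_pos": [0, 0, 0], "delta_rot": [0, 0, 0], "claw": 75}, {"delta_pos": [0, 0, 0], "delta_rot": [0, 0, 0], "claw": 75}, {"delta_pos": [0, 0, 0.03], "delta_rot": [0, 0, 0], "claw": 75}, {"delta_pos": [0, 0, 0.06], "delta_rot": [0, 0, 0], "claw": 75}, {"delta_pos": [0, 0, 0.09], "delta_rot": [0, 0, 0], "claw": 75}, {"delta_pos": [0, 0, 0.09], "delta_rot": [0, 0, 0], "claw": 75}, {"delta_pos": [0, 0, 0.09], "delta_rot": [0, 0, 0], "claw": 75}]'

```text
time: 23.4
eef_pos: [0.6514, 0.2016, 0.1295]
tcp_rot: [0.0, 0.706, 0.001, 0.709]
contact_force: [-0.5, -0.1, -0.3]
opening: 0.878
```

```bash
python3 - <<'E'
from h import *
st();c,im=shot("w15")
q=ring(c,im,(.649,.202),.020,18,35,80,rad=.03); print("50",len(q),cv2.minEnclosingCircle(q))
go(441,176,120,103);go(441,176,25,103)
E
```

```text
t 23.40 tcp [651.4 201.6 129.5] jaw deg 90.1 open 75.0 F [-0.5 -0.1 -0.3]
50 563 ((649.375732421875, 202.1500244140625), 26.16273307800293)
dpos [-0.2089 -0.0254 -0.0069] drot [-0.0006 -0.0002  0.0718]
dpos [-0.2089 -0.0254 -0.1019] drot [-0.0006 -0.0002  0.0718]
```

dish50 is within 1 mm. Next is the four-well.

Emit:
play_rows --targets '[{"delta_pos": [-0.209, -0.025, 0], "delta_rot": [0, 0, 0.072], "claw": 85}, {"delta_pos": [-0.209, -0.025, 0], "delta_rot": [0, 0, 0.072], "claw": 85}, {"delta_pos": [-0.209, -0.025, 0], "delta_rot": [0, 0, 0.072], "claw": 85}, {"delta_pos": [-0.209, -0.025, 0], "delta_rot": [0, 0, 0.072], "claw": 85}, {"delta_pos": [-0.209, -0.025, 0], "delta_rot": [0, 0, 0.072], "claw": 85}, {"delta_pos": [-0.209, -0.025, 0], "delta_rot": [0, 0, 0.072], "claw": 85}, {"delta_pos": [-0.209, -0.025, 0], "delta_rot": [0, 0, 0.072], "claw": 85}, {"delta_pos": [-0.209, -0.025, 0], "delta_rot": [0, 0, 0.072], "claw": 85}, {"delta_pos": [-0.209, -0.025, -0.03], "delta_rot": [0, 0, 0.072], "claw": 85}, {"delta_pos": [-0.209, -0.025, -0.06], "delta_rot": [0, 0, 0.072], "claw": 85}, {"delta_pos": [-0.209, -0.025, -0.09], "delta_rot": [0, 0, 0.072], "claw": 85}, {"delta_pos": [-0.209, -0.025, -0.101], "delta_rot": [0, 0, 0.072], "claw": 85}, {"delta_pos": [-0.209, -0.025, -0.101], "delta_rot": [0, 0, 0.072], "claw": 85}, {"delta_pos": [-0.209, -0.025, -0.101], "delta_rot": [0, 0, 0.072], "claw": 85}]'

```text
time: 24.62
eef_pos: [0.4421, 0.1764, 0.0259]
tcp_rot: [-0.08, 0.703, 0.081, 0.702]
contact_force: [0.5, 0.5, -0.3]
opening: 1.0
```

Emit:
play_rows --targets '[{"delta_pos": [0, 0, 0], "delta_rot": [0, 0, 0], "claw": 75}, {"delta_pos": [0, 0, 0], "delta_rot": [0, 0, 0], "claw": 65}, {"delta_pos": [0, 0, 0], "delta_rot": [0, 0, 0], "claw": 55}, {"delta_pos": [0, 0, 0], "delta_rot": [0, 0, 0], "claw": 55}, {"delta_pos": [0, 0, 0], "delta_rot": [0, 0, 0], "claw": 55}, {"delta_pos": [0, 0, 0], "delta_rot": [0, 0, 0], "claw": 55}, {"delta_pos": [0, 0, 0], "delta_rot": [0, 0, 0], "claw": 55}]'

```text
time: 25.2
eef_pos: [0.4444, 0.1768, 0.0282]
tcp_rot: [-0.079, 0.701, 0.081, 0.704]
contact_force: [1.1, 0.7, 5.7]
opening: 0.759
```

Emit:
play_rows --targets '[{"delta_pos": [0, 0, 0.01], "delta_rot": [0, 0, 0], "claw": 55}, {"delta_pos": [0, 0, 0.04], "delta_rot": [0, 0, 0], "claw": 55}, {"delta_pos": [0, 0, 0.08], "delta_rot": [0, 0, 0], "claw": 55}, {"delta_pos": [0, 0, 0.1], "delta_rot": [0, 0, 0], "claw": 55}, {"delta_pos": [0, 0, 0.1], "delta_rot": [0, 0, 0], "claw": 55}, {"delta_pos": [0, 0, 0.1], "delta_rot": [0, 0, 0], "claw": 55}]'

```text
time: 25.7
eef_pos: [0.4451, 0.177, 0.1302]
tcp_rot: [-0.079, 0.7, 0.081, 0.706]
contact_force: [-0.8, 0.1, -0.6]
opening: 0.758
```

```bash
python3 - <<'E'
from h import *
st();c,im=shot("w16")
q=ring(c,im,(.441,.176),.118,95,130,rad=.06); print("4w",len(q),cv2.minAreaRect(q))
cv2.imwrite("pics/w16c.png",im[80:400])
go(668.5,0,127,90);go(668.5,0,50,90)
E
```

```text
t 25.70 tcp [445.1 177.  130.2] jaw deg 103.0 open 64.7 F [-0.8  0.1 -0.6]
4w 2177 ((441.35345458984375, 176.94281005859375), (68.1727294921875, 66.92290496826172), 12.907407760620117)
dpos [ 0.2246 -0.1768 -0.0014] drot [-0.0007  0.0015 -0.0724]
dpos [ 0.2246 -0.1768 -0.0784] drot [-0.0007  0.0015 -0.0724]
```

View pics/w16c.png

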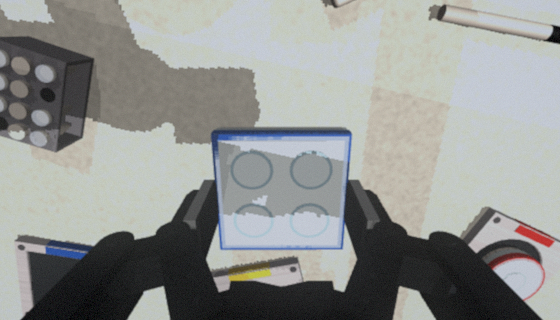

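The four-well is held level at crop pixel (282,190), square to the jaws, its centre about 3 mm behind the TCP. I'll allow for that at the plate.

Emit:
play_rows --targets '[{"delta_pos": [0.225, -0.177, 0], "delta_rot": [0, 0.001, -0.072], "claw": 55}, {"delta_pos": [0.225, -0.177, 0], "delta_rot": [0, 0.001, -0.072], "claw": 55}, {"delta_pos": [0.225, -0.177, 0], "delta_rot": [0, 0.001, -0.072], "claw": 55}, {"delta_pos": [0.225, -0.177, 0], "delta_rot": [0, 0.001, -0.072], "claw": 55}, {"delta_pos": [0.225, -0.177, 0], "delta_rot": [0, 0.001, -0.072], "claw": 55}, {"delta_pos": [0.225, -0.177, 0], "delta_rot": [0, 0.001, -0.072], "claw": 55}, {"delta_pos": [0.225, -0.177, 0], "delta_rot": [0, 0.001, -0.072], "claw": 55}, {"delta_pos": [0.225, -0.177, 0], "delta_rot": [0, 0.001, -0.072], "claw": 55}, {"delta_pos": [0.225, -0.177, -0.03], "delta_rot": [0, 0.001, -0.072], "claw": 55}, {"delta_pos": [0.225, -0.177, -0.06], "delta_rot": [0, 0.001, -0.072], "claw": 55}, {"delta_pos": [0.225, -0.177, -0.08], "delta_rot": [0, 0.001, -0.072], "claw": 55}, {"delta_pos": [0.225, -0.177, -0.08], "delta_rot": [0, 0.001, -0.072], "claw": 55}, {"delta_pos": [0.225, -0.177, -0.08], "delta_rot": [0, 0.001, -0.072], "claw": 55}, {"delta_pos": [0.225, -0.177, -0.08], "delta_rot": [0, 0.001, -0.072], "claw": 55}]'

```text
time: 26.92
eef_pos: [0.6689, 0.0, 0.0486]
tcp_rot: [0.0, 0.706, 0.001, 0.708]
contact_force: [0.1, 0.7, 0.8]
opening: 0.765
```

```bash
python3 - <<'E'
from h import *
st();c,im=shot("w17")
q=ring(c,im,(.6667,-.0006),.038,95,130,rad=.05); print("4w",len(q),cv2.minAreaRect(q))
go(669.7,-.6,34.2,90)
E
```

```text
t 26.92 tcp [668.9   0.   48.6] jaw deg 90.1 open 65.3 F [0.1 0.7 0.8]
4w 3420 ((657.2521362304688, 0.753753662109375), (81.00614166259766, 66.12812805175781), 0.46621623635292053)
dpos [-0.     -0.0005 -0.0157] drot [-0.0005  0.0013 -0.0005]
```

Emit:
play_rows --targets '[{"delta_pos": [0.001, -0.001, -0.006], "delta_rot": [0, 0.001, 0], "claw": 55}, {"delta_pos": [0.001, -0.001, -0.011], "delta_rot": [0, 0.001, 0], "claw": 55}, {"delta_pos": [0.001, -0.001, -0.014], "delta_rot": [0, 0.001, 0], "claw": 55}, {"delta_pos": [0.001, -0.001, -0.016], "delta_rot": [0, 0.001, 0], "claw": 55}, {"delta_pos": [0.001, -0.001, -0.0165], "delta_rot": [0, 0.001, 0], "claw": 55}, {"delta_pos": [0.001, -0.001, -0.0165], "delta_rot": [0, 0.001, 0], "claw": 55}, {"delta_pos": [0.001, -0.001, -0.0165], "delta_rot": [0, 0.001, 0], "claw": 55}, {"delta_pos": [0.001, -0.001, -0.0165], "delta_rot": [0, 0.001, 0], "claw": 55}]'

```text
time: 27.63
eef_pos: [0.6708, -0.0011, 0.0343]
tcp_rot: [-0.0, 0.707, 0.001, 0.707]
contact_force: [-2.6, 0.2, 5.0]
opening: 0.76
```

Emit:
play_rows --targets '[{"delta_pos": [0, 0, 0], "delta_rot": [0, 0, 0], "claw": 84}, {"delta_pos": [0, 0, 0], "delta_rot": [0, 0, 0], "claw": 84}, {"delta_pos": [0, 0, 0], "delta_rot": [0, 0, 0], "claw": 84}, {"delta_pos": [0, 0, 0], "delta_rot": [0, 0, 0], "claw": 84}, {"delta_pos": [0, 0, 0.03], "delta_rot": [0, 0, 0], "claw": 84}, {"delta_pos": [0, 0, 0.06], "delta_rot": [0, 0, 0], "claw": 84}, {"delta_pos": [0, 0, 0.1], "delta_rot": [0, 0, 0], "claw": 84}, {"delta_pos": [-0.1, 0, 0.14], "delta_rot": [0, 0, 0], "claw": 84}, {"delta_pos": [-0.2, 0, 0.18], "delta_rot": [0, 0, 0], "claw": 84}, {"delta_pos": [-0.2, 0, 0.18], "delta_rot": [0, 0, 0], "claw": 84}, {"delta_pos": [-0.2, 0, 0.18], "delta_rot": [0, 0, 0], "claw": 84}, {"delta_pos": [-0.2, 0, 0.18], "delta_rot": [0, 0, 0], "claw": 84}, {"delta_pos": [-0.2, 0, 0.18], "delta_rot": [0, 0, 0], "claw": 84}, {"delta_pos": [-0.2, 0, 0.18], "delta_rot": [0, 0, 0], "claw": 84}]'

```text
time: 28.8
eef_pos: [0.4697, -0.001, 0.2156]
tcp_rot: [-0.0, 0.706, 0.001, 0.709]
contact_force: [0.4, -0.4, -0.5]
opening: 0.981
```

```bash
python3 - <<'E'
from h import *
st();c,im=shot("w18")
q=ring(c,im,(.6667,-.0006),.022,95,130,rad=.05); print("4w+mark",len(q),cv2.minAreaRect(q))
c,im=shot("topF","top");P=dict(p60=(.5419,.4352),p50=(.649,.202),p4=(.6667,-.0006),pS=(.6377,-.2264),p35=(.5197,-.4273))
t=[]
for n,p in P.items():
    x,y=map(int,proj(c,(*p,.02)));t.append(cv2.resize(im[y-32:y+32,x-32:x+32],(260,260),interpolation=2))
c,s=shot("sideF","side")
t.append(cv2.resize(s,(347,260))[:,:260]); cv2.imwrite("pics/fin.png",np.vstack([np.hstack(t[:3]),np.hstack(t[3:])]))
cv2.imwrite("pics/sf.png",cv2.resize(s[140:380,130:460],(800,582),interpolation=2))
E
```

```text
t 28.80 tcp [469.7  -1.  215.6] jaw deg 90.1 open 83.8 F [ 0.4 -0.4 -0.5]
4w+mark 565 ((664.6431884765625, -0.46530914306640625), (69.42606353759766, 69.25906372070312), 89.96260070800781)
```

View pics/fin.png

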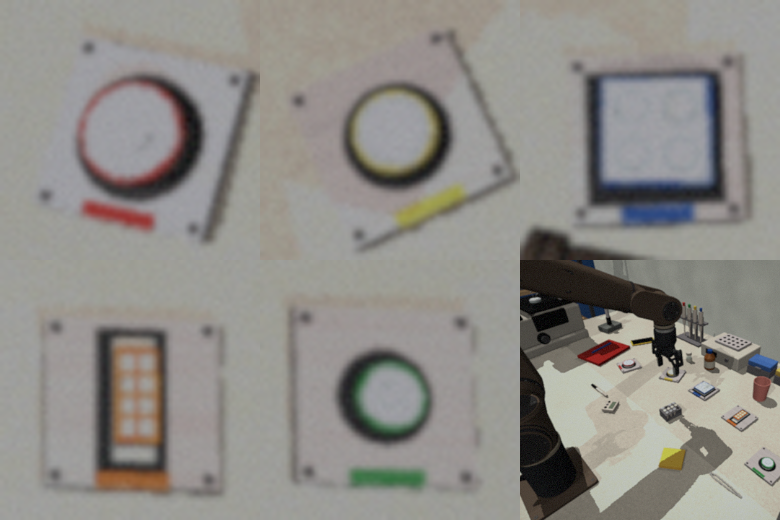

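View pics/sf.png

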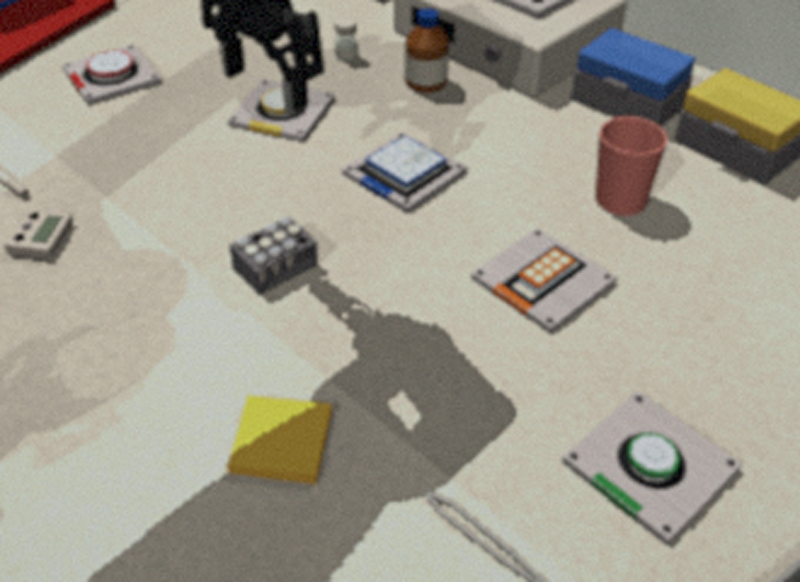

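The top crops show each piece in its colour-matched pocket. The outward shifts of the lids fit parallax, since the wrist readings put them within about 1 mm. In the side view all five look flat and the gripper is clear of everything.

```bash
python3 -c "
from h import *
st();print(ctrl.sign_off())"
```

```text
t 28.95 tcp [471.7  -1.3 214.1] jaw deg 90.1 open 84.3 F [-0.2 -0.4 -0.6]
the job is handed in; nothing more can be done
None
```

I took both stacks apart, laid all five pieces lid up in their colour-matched pockets, and handed the job in at about 29 s of the 128 s allowed. The sign-off gives no verdict.

**Position:** the last wrist-camera readings put dish35, the slide, dish60 and dish50 about 1 mm or less from their plate centres. The four-well also came out within about 1 mm. Its blue outline partly merged with the plate's blue mark, so I took its position from the far edge.

**Flatness:** I did not measure tilt directly. Each piece met resistance at the tool height expected for its pocket floor, with about 1.4 to 6.4 N at contact. The final top and side views show all five lying flat and the gripper clear.

**Disagreements:** in the top view the lids look off-centre, most of all dish60. The shift is outward and about the size expected from parallax, so I trusted the wrist readings. My first grip on dish35 was too low and pressed on the dish50 lid with about 7 N. I regrasped about 5 mm higher, and nothing shifted.

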